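Clear the chopping board into the utensil trays

ROBOT

A 7-joint arm with a two-finger parallel gripper is mounted at the origin on the work surface. World frame = base frame: x ahead of the robot, y to its left, z up, the work surface at z = 0. Lengths are in m, angles in rad, forces in N, time in s.
With the tool pointing down it reaches from about 0.4 to 0.925 m from the base axis. Payload 5.6 kg.
Tool frame: the origin (TCP) lies between the finger pads; the fingertips stand 11 mm ahead of it and the grasp point (between the pads) lies 8 mm behind it; z points along the fingers, y is the line along which they close (so a half turn about z gives the same grasp; the last joint's range is limited). The gripper opens to 85 mm and grips with 20 to 120 N. Pads are 22 mm wide; open, the fingers measure 114 mm over their backs; the gripper's body (76 mm by 85 mm) begins 54 mm behind the grasp point. The pads swing forward as they close: fully open they stand 13 mm farther back than shut.
Start: joints at [1.06, 0.468, -0.012, 1.603, 0.006, 1.071, -0.056], TCP at [0.293, -0.58, 0.242] pointing down, gripper open.
Joint ranges: [-2.53, 2.53], [-0.31, 2.02], [-1.57, 1.55], [0.28, 2.44], [-1.29, 4.43], [0.15, 1.84], [-2.92, 2.92]. Speed limits (rad/s): [2.57, 2.57, 3.14, 3.14, 3.14, 3.14, 3.14].

INTERFACE

Orientations are given as a unit quaternion [w, x, y, z].
In Python, from cell import bot, eyes, boxes_of, silhouettes, tip_of gives the robot as it stands.
- The arm moves only by the shell command python3 -m handwheel 'ROWS' [OPENING] [FORCE]. ROWS is text: rows parted by semicolons, each of 4 numbers parted by spaces: the shift along the tool's x, y, z in cm, then the turn about the tool's z in rad. In form: dx dy dz twist; .... A call has 1 to 20 rows; each row is the pose to reach, as a shift and turn from the pose commanded when the call began, along the tool's axes at that moment; what a row does not reach only later rows make up. A row lasts 1/10 s, in which the tool goes at most 50 mm and 8.59 degrees, less where a joint would pass 70% of its speed; a pose out of reach is approached as far as the arm can. A call with a gripper value outside its range is refused whole. OPENING is the opening, from 0 (shut) to 1 (fully open), set as the call begins (- or left out, the last holds). The fingers move at their own pace and stop on an object; FORCE is the grip in N (left out, the last holds). Time passes only in rows, so rows that repeat a pose let the fingers close. It gives the time, the measured TCP pose, the force, the opening and the grip force at its end, in the units of the state.
- bot.read_state(): the state, without advancing time (a new reading comes with each control period).
- eyes.get_image(name): name is "scene" or "top" or "wrist"; returns a dict with "img" (420x560x3 uint8, red, green, blue), "range_z" (420x560 float32, m along the optical axis (not along the pixel's ray), 0 where there is no reading), "fx", "fy", "cx", "cy" (pixels), "k1" (the pictures are not rectified: a ray, as slopes to the right and down, at radius r is drawn at 1 + k1 r^2 times it, then the intrinsics apply), "world_from_camera" (4x4, takes a point from camera to world coordinates). Camera axes: x right, y down, z forward; pixel columns grow to the right and rows downward; lengths in m; the calibration is good to about 2 mm. A picture is of the moment at which its call begins.
- bot.finish_job(): hands the job in; it is judged then, once.
Trained networks look in a picture, given as the dict that the camera call returned (one of the last four; its "shot" number tells which), for a name from the list of things; names that differ only in an ending like _2 or _b are one class to them, and where a whole thing is asked for, a point or a joint stands for the part that bears it (a point fixed in the world has none). Each returns a list of dicts, best first, with "p" (0 to 1); they miss things now and then, are a little off and sometimes report something else, mostly with a low value. They report only what shows in the picture. A call takes as long as a camera call.
- boxes_of(picture, label): "point" ([column, row] in pixels, amid what is visible of it).
- silhouettes(picture, label): "region" (420x560 bool, what is visible of it) and "point" ([column, row] in pixels, amid what is visible of it).
- tip_of(picture, label): "point" ([column, row] in pixels: a listed point, or the origin of a listed thing).
The state is a dict: "time_s": time; "qpos": joint angles; "dq": joint speeds; "joint_efforts": joint torques, N m; "eef_pos": TCP position; "ee_rot": TCP orientation; "ft_force": force on the tool from outside, world axes, zero at the start; "moment": the same for the moment, N m; "opening": opening from 0.0 (shut) to 1.0 (fully open); "grasp_force": force on a finger pad.
Only numpy, scipy, OpenCV 4.12 (cv2) and the standard library are available. Lean on these libraries where they do the work, as an engineer would, in place of code of your own. Each camera call takes 0.05 s, during which the arm holds its last target. There are 200 camera calls.

TASK

Clear the chopping board: put the long wooden turner into the long steel tray beside the board and the short white pan scraper into the short one, each lying flat on its tray's bottom. Sliding or sweeping them over the board's edge is fine; do not throw them or drop them from a height, and leave the pepper, knife and bowl where they are.

Things in the scene. Friction and masses are not known exactly. Their poses are not given: they have to be found in the camera images.
- board: Fixed end-grain wooden chopping board on the counter, 240 (its x) x 500 (its y) x 26 mm thick; origin at the centre of its underside, at counter height; x points at the edge along which both trays stand, y along that edge.
- long_tray: Fixed open steel tray standing on the counter against the board's +x edge (3 mm gap): one compartment 84 mm wide (x) and 226 mm long (y), walls 4 mm, rim 22 mm above the counter (4 mm below the board's top), inner bottom 6 mm above the counter. Origin at the centre of its underside; axes parallel to the board's. It stands at the left or the right half of that edge.
- short_tray: The same steel tray but shorter: compartment 84 mm wide (x) and 150 mm long (y), so the turner cannot lie in it; stands at the other half of the board's edge. Origin at the centre of its underside, axes parallel to the board's.
- turner: Loose flat pale wooden turner, 190 mm long, 12 mm thick everywhere: straight-sided head 110 long x 48 mm wide at +x (x from -15 to +95 mm), handle 26 mm wide at -x. Starts flat on the board, 32 mm up. Origin at the middle of its length, width and thickness; x along its length towards the head, z through its thickness. About 0.09 kg.
- scraper: Loose flat white plastic pan scraper, 115 mm long, 12 mm thick everywhere: straight-sided head 72 long x 46 mm wide at +x (x from -14.5 to +57.5 mm), handle 24 mm wide at -x. Starts flat on the board, 32 mm up. Origin at the middle of its length, width and thickness; x along its length towards the head, z through its thickness. About 0.07 kg.
- pepper: Loose orange bell pepper, 84 mm across, 95 mm tall with its stalk, on the counter beyond the trays; origin at the centre of its underside. Leave it alone.
- knife: Loose chef's knife, 350 mm long, on the counter beside the board at its -y end; origin on the underside at the heel of the blade, x towards the tip. Leave it alone.
- bowl: Loose white ceramic bowl, 120 mm across, 60 mm tall, on the counter beside the board at its +y end; origin at the centre of its underside. Leave it alone.

How it is judged:
At the end, for the whole second after the job is handed in: The turner lies in the long tray and the scraper in the short tray, each lengthwise (within 0.3 rad), flat (within 0.1 rad, either face up) on the tray's bottom (its centre less than 15.5 mm above the counter), its centre within 30 mm of the tray's centre lines, at rest (x of turner in the frame of long_tray between -0.03 and 0.03 m and y of turner in the frame of long_tray between -0.03 and 0.03 m and z of turner in the frame of long_tray below 0.0155 m and angle between the z axis of turner and the z axis of long_tray, either way round below 0.1 rad and angle between the x axis of turner and the y axis of long_tray, either way round below 0.3 rad and linear speed of each of turner, scraper below 0.02 m/s and x of scraper in the frame of short_tray between -0.03 and 0.03 m and y of scraper in the frame of short_tray between -0.03 and 0.03 m and z of scraper in the frame of short_tray below 0.0155 m and angle between the z axis of scraper and the z axis of short_tray, either way round below 0.1 rad and angle between the x axis of scraper and the y axis of short_tray, either way round below 0.3 rad); the robot touches nothing.
It fails at once if the pepper is moved more than 25 mm (distance of pepper from where it was at the start of the episode above 0.025 m).
It fails at once if the knife is moved more than 25 mm (distance of knife from where it was at the start of the episode above 0.025 m).
It fails at once if the bowl is moved more than 25 mm (distance of bowl from where it was at the start of the episode above 0.025 m).
It fails at once if the turner is thrown or dropped (faster than 1.2 m/s) (linear speed of turner above 1.2 m/s).
It fails at once if the scraper is thrown or dropped (faster than 1.2 m/s) (linear speed of scraper above 1.2 m/s).
It also fails if it takes over 50 s, if anything falls off the work surface, if the arm or the gripper's body presses on something with over 40 N, if the wrist force passes 120 N, or if a joint passes its speed limit or range.

## Working session

There is one attempt and no reset: what is moved stays moved. The work goes in short steps, Python scripts to look and compute and a shell command to move; the robot and the scene stay as the last step left them, time stands still between calls to the robot, and variables do not carry over. Pictures are saved under pics/ and viewed, at most 10 in all, crops included, and the job is handed in when it is done.

```bash
mkdir -p pics; ls
cat > h.py <<'E'
import numpy as np, cv2
from cell import bot, eyes, boxes_of, silhouettes, tip_of
def pts(im, mask=None):
    """world points for all pixels (HxWx3)"""
    K=np.array([[im['fx'],0,im['cx']],[0,im['fy'],im['cy']],[0,0,1]],float)
    h,w=im['range_z'].shape
    u,v=np.meshgrid(np.arange(w),np.arange(h))
    p=np.stack([u,v],-1).reshape(-1,1,2).astype(float)
    n=cv2.undistortPoints(p,K,np.array([im['k1'],0,0,0,0.])).reshape(h,w,2)
    z=im['range_z']; P=np.dstack([n*z[...,None],z,np.ones_like(z)])
    W=P@np.array(im['world_from_camera']).T
    W=W[...,:3].copy(); W[z<=0]=np.nan
    return W
def save(im,name): cv2.imwrite('pics/'+name,im['img'][...,::-1])
E
python3 - <<'E'
from h import *
for c in ['scene','top']:
    im=eyes.get_image(c); save(im,c+'0.png'); W=pts(im)
    print(c,np.array(im['world_from_camera'])[:3,3])
    for l in ['board','long_tray','short_tray','turner','scraper','pepper','knife','bowl']:
        for s in silhouettes(im,l)[:2]:
            Q=W[s['region']]; Q=Q[~np.isnan(Q[:,0])]
            r=cv2.minAreaRect(Q[:,:2].astype(np.float32)*1000)
            print(l,round(s['p'],2),np.round(s['point']),len(Q),np.round(np.median(Q,0),4),np.round(r[0]),np.round(r[1]),round(r[2],1))
s=bot.read_state();print(s['eef_pos'],s['ee_rot'],s['time_s'])
E
```

```text
pics
scene [1.27911762 0.47423529 0.72081628]
board 0.8 [311. 196.] 8201 [0.5186 0.0809 0.0261] [473.  36.] [533. 284.] 84.1
long_tray 0.62 [307. 247.] 2946 [0.6701 0.1578 0.0071] [671. 149.] [238. 101.] 84.1
short_tray 0.98 [240. 202.] 1302 [ 0.6364 -0.1001  0.0074] [647. -85.] [217. 121.] 72.7
scraper 0.7 [283. 168.] 364 [ 0.4465 -0.0732  0.0372] [433. -74.] [ 66. 122.] 13.2
pepper 0.57 [241. 230.] 1019 [0.7674 0.0276 0.0697] [729. -11.] [155.  81.] 46.8
knife 0.61 [211. 161.] 770 [ 0.5226 -0.3092  0.0127] [ 515. -317.] [ 61. 350.] 76.3
bowl 0.59 [442. 242.] 1530 [0.4851 0.4479 0.0372] [480. 448.] [177. 129.] 7.1
top [0.37299001 0.03653289 1.33911708]
board 0.63 [261. 255.] 15995 [0.4904 0.0417 0.0271] [493.  51.] [506. 243.] 83.4
board 0.59 [225. 183.] 3015 [0.6741 0.1479 0.008 ] [675. 151.] [240. 104.] 82.9
long_tray 0.68 [221. 186.] 3093 [0.6744 0.151  0.008 ] [674. 152.] [242. 105.] 83.5
short_tray 0.83 [312. 198.] 2105 [ 0.6463 -0.0896  0.0081] [645. -90.] [163. 104.] 83.0
turner 0.86 [208. 247.] 1055 [0.5041 0.1764 0.039 ] [497. 161.] [187.  48.] 65.3
scraper 0.82 [306. 270.] 691 [ 0.4419 -0.0781  0.0387] [442. -69.] [ 47. 117.] 10.1
pepper 0.81 [272. 151.] 821 [0.7462 0.0149 0.0757] [756.  12.] [89. 90.] 11.3
knife 0.97 [394. 240.] 1634 [ 0.5319 -0.3121  0.014 ] [ 518. -309.] [ 41. 348.] 75.3
knife 0.41 [307. 272.] 630 [ 0.4419 -0.0804  0.039 ] [443. -70.] [ 46. 112.] 8.7
bowl 0.97 [ 96. 245.] 1725 [0.5146 0.4609 0.0263] [518. 454.] [136. 115.] 34.6
bowl 0.23 [261. 256.] 15953 [0.4906 0.0422 0.0271] [493.  52.] [507. 245.] 83.5
[ 0.29307451 -0.58018369  0.24230917] [ 3.43149610e-05  9.72778158e-01  2.31738330e-01 -4.35813859e-06] 0.9
```

View pics/top0.png

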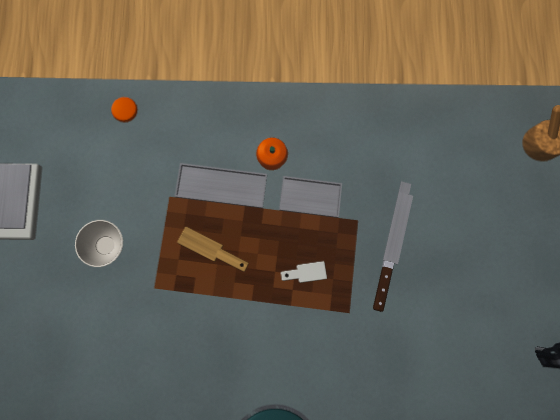

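Run:
```python
from h import *
im=eyes.get_image('top'); W=pts(im)
for l in ['turner','scraper']:
    s=silhouettes(im,l)[0]; Q=W[s['region']]; Q=Q[~np.isnan(Q[:,0])]
    Q=Q[Q[:,2]>0.033]
    r=cv2.minAreaRect(Q[:,:2].astype(np.float32)*1000)
    print(l,len(Q),np.median(Q[:,2]),r, Q.mean(0), [t['point'] for t in tip_of(im,l)[:1]])
    c,sz,a=r; 
    if sz[0]<sz[1]: a+=90
    d=np.array([np.cos(np.radians(a)),np.sin(np.radians(a))]); t=(Q[:,:2]*1000-c)@d; n=(Q[:,:2]*1000-c)@[-d[1],d[0]]
    for lo in range(-100,100,20):
        m=(t>=lo)&(t<lo+20)
        if m.any(): print(lo,m.sum(),np.round([n[m].min(),n[m].max()]))
    print('dir',d,a)
```

```text
turner 1060 0.03914248741190296 ((496.56024169921875, 161.31466674804688), (189.53140258789062, 46.60663986206055), 64.63411712646484) [0.5012289  0.17198553 0.03912371] [[215.5, 250.5]]
-100 60 [-11.  14.]
-80 76 [-11.  14.]
-60 76 [-11.  14.]
-40 77 [-12.  12.]
-20 124 [-23.  22.]
0 143 [-23.  23.]
20 137 [-23.  22.]
40 134 [-22.  23.]
60 140 [-23.  23.]
80 93 [-23.  23.]
dir [0.42839716 0.90359054] 64.63411712646484
scraper 641 0.03904807888245765 ((440.7849426269531, -69.33853912353516), (45.66628646850586, 114.3409652709961), 11.365055084228516) [ 0.44292958 -0.07644188  0.03903501] [[302.3, 268.3]]
-60 113 [-21.  23.]
-40 140 [-23.  23.]
-20 135 [-22.  22.]
0 118 [-23.  21.]
20 72 [-15.   8.]
40 63 [-16.   8.]
dir [-0.19705943  0.98039154] 101.36505508422852
```

The top picture shows the turner at about (213,249) and the scraper at (304,270), both on the board. The long tray is at (221,186), the short tray at (312,198), and the pepper at (272,151). This matches the networks' output. I'll grip both utensils by the handle, turner first.

```bash
cat >> h.py <<'E'
from scipy.spatial.transform import Rotation as R
def go(x,y,z,yaw):
    """row (cm, rad) to a tool-down pose; yaw deg = world heading of tool x, mod 180"""
    s=bot.read_state(); q=np.array(s['ee_rot']); M=R.from_quat(q[[1,2,3,0]]).as_matrix()
    d=M.T@(np.array([x,y,z])-s['eef_pos'])*100
    a=np.degrees(np.arctan2(M[1,0],M[0,0])); t=(a-yaw+90)%180-90
    print('row',np.round(d,2),round(np.radians(t),3),'yaw now',round(a,1),'tilt',np.round(M[:,2],3),'q7',round(s['qpos'][6],2),'F',np.round(s['ft_force'],1),'t',s['time_s'],'op',s['opening'],s['grasp_force'])
E
python3 -c "
from h import *
go(.4846,.136,.14,64.6)"
```

```text
row [ 49.39 -55.29  10.23] -0.66 yaw now 26.8 tilt [-0. -0. -1.] q7 -0.06 F [ 0.3 -0.1 -0.1] t 1.15 op 0.9980595803596902 0.0
```

```bash
python3 -m handwheel '10 -11 0 0; 49.4 -55.3 5 -0.66; 49.4 -55.3 5 -0.66; 49.4 -55.3 5 -0.66; 49.4 -55.3 5 -0.66; 49.4 -55.3 5 -0.66; 49.4 -55.3 5 -0.66; 49.4 -55.3 5 -0.66; 49.4 -55.3 5 -0.66; 49.4 -55.3 5 -0.66; 49.4 -55.3 5 -0.66; 49.4 -55.3 5 -0.66; 49.4 -55.3 5 -0.66; 49.4 -55.3 5 -0.66; 49.4 -55.3 5 -0.66; 49.4 -55.3 10.2 -0.66; 49.4 -55.3 10.2 -0.66; 49.4 -55.3 10.2 -0.66; 49.4 -55.3 10.2 -0.66; 49.4 -55.3 10.2 -0.66' 0.7
python3 - <<'E'
from h import *
go(.4846,.136,.037,64.6)
im=eyes.get_image('wrist'); save(im,'w1.png'); W=pts(im)
for l in ['turner']:
    for s in silhouettes(im,l)[:1]:
        Q=W[s['region']]; Q=Q[~np.isnan(Q[:,0])]; Q=Q[Q[:,2]>.033]
        r=cv2.minAreaRect(Q[:,:2].astype(np.float32)*1000); print(s['p'],len(Q),r,np.median(Q[:,2]))
E
```

```text
time_s: 3.15
eef_pos: [0.4859, 0.1356, 0.1421]
ee_rot: [0.001, 0.846, 0.534, 0.001]
ft_force: [-0.0, -0.7, -0.2]
opening: 0.699
grasp_force: 0.0
row [-0.04 -0.17 10.51] -0.001 yaw now 64.5 tilt [ 0.003  0.    -1.   ] q7 -1.04 F [-0.  -0.7 -0.2] t 3.15 op 0.6990463283635776 0.0
0.89 11707 ((493.88238525390625, 161.42807006835938), (188.03799438476562, 48.443180084228516), 64.31033325195312) 0.0377667187757785
```

View pics/w1.png

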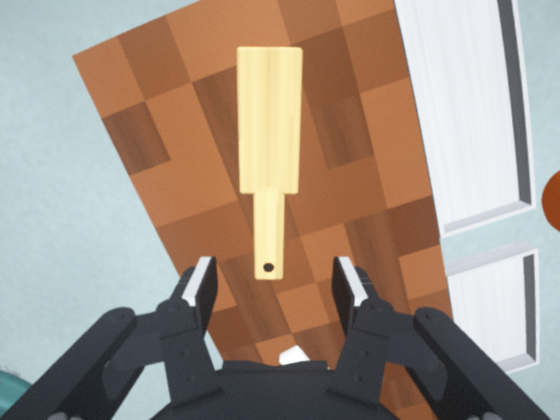

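Wrist view: the handle (about col 269, rows 190–278) lies between the open fingers, with the head pointing away and the long tray to the right. I'll shift 3 mm in -y and descend.

```bash
python3 -m handwheel '-0.1 -0.3 4 0; -0.1 -0.3 7 0; -0.1 -0.3 9 0; -0.1 -0.3 10 0; -0.1 -0.3 10.4 0; -0.1 -0.3 10.4 0;-0.1 -0.3 10.4 0' 0.7; python3 -m handwheel '0 0 0 0;0 0 0 0;0 0 0 0;0 0 0 0;0 0 0 0;0 0 0 0' 0.1 50
```

```text
time_s: 3.95
eef_pos: [0.4824, 0.1367, 0.0373]
ee_rot: [0.0, 0.845, 0.534, 0.001]
ft_force: [0.5, 0.3, 0.8]
opening: 0.7
grasp_force: 0.0
time_s: 4.55
eef_pos: [0.482, 0.1366, 0.0371]
ee_rot: [0.0, 0.845, 0.534, 0.0]
ft_force: [-1.3, -1.7, 6.1]
opening: 0.29
grasp_force: 52.2
```

```bash
python3 -m handwheel '0 0 -1 0; 0 0 -3 0; 0 0 -6 0; 0 0 -6 0; 0 0 -6 0'
python3 - <<'E'
from h import *
go(.671,.124,.1,83.3)
for c in ['wrist','top']:
    im=eyes.get_image(c); W=pts(im); 
    if c=='wrist': save(im,'w2.png')
    for l in ['turner','long_tray','short_tray']:
        for s in silhouettes(im,l)[:1]:
            Q=W[s['region']]; Q=Q[~np.isnan(Q[:,0])]
            if l=='turner':
                Q=Q[(Q[:,2]>.07)&(Q[:,2]<.13)]; A=np.c_[Q[:,:2],np.ones(len(Q))]; print('plane',np.linalg.lstsq(A,Q[:,2],rcond=None)[0])
            else: print(np.percentile(Q[:,2],[5,30,95]))
            r=cv2.minAreaRect(Q[:,:2].astype(np.float32)*1000); print(c,l,s['p'],len(Q),r,np.median(Q[:,2]))
E
```

```text
time_s: 5.05
eef_pos: [0.4819, 0.1364, 0.0971]
ee_rot: [0.0, 0.845, 0.534, 0.001]
ft_force: [0.5, -0.6, -1.3]
opening: 0.289
grasp_force: 49.4
row [ 7.   17.61 -0.26] -0.326 yaw now 64.6 tilt [ 0.002  0.    -1.   ] q7 -1.09 F [ 0.5 -0.6 -1.3] t 5.05 op 0.28898472242224255 49.35350775718689
plane [ 0.00047395 -0.00150004  0.09762624]
wrist turner 0.67 33225 ((495.4575500488281, 164.4769744873047), (178.3295440673828, 48.59281921386719), 64.50239562988281) 0.0976170600441719
[0.00463223 0.00548383 0.02160346]
wrist long_tray 0.9 26286 ((662.5474243164062, 117.32977294921875), (207.2655487060547, 95.19293975830078), 83.08674621582031) 0.005900686421189197
[0.00453621 0.00549813 0.0215107 ]
wrist short_tray 0.9 9531 ((635.6685791015625, -17.952484130859375), (112.13277435302734, 313.7677001953125), 14.976725578308105) 0.005904029633279101
[0.00275654 0.00625201 0.02429041]
top long_tray 0.87 3104 ((674.47119140625, 150.30674743652344), (241.4071502685547, 105.83074951171875), 83.5186767578125) 0.008029641674083488
[0.00296756 0.00637554 0.02414286]
top short_tray 0.84 2053 ((646.371337890625, -91.08389282226562), (161.36903381347656, 103.27734375), 83.9503402709961) 0.00816547389898159
```

View pics/w2.png

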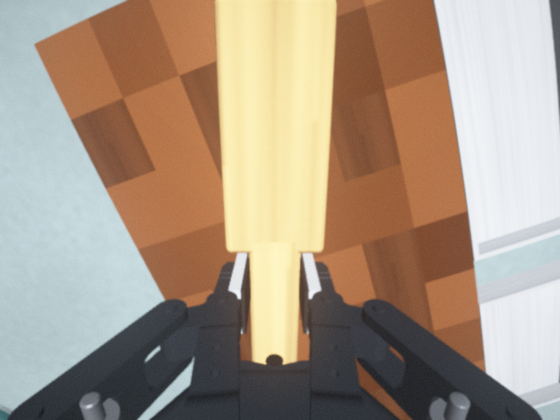

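The turner is held level, with its top at the TCP height. Next I'll carry it over the long tray.

```bash
python3 -m handwheel '1.5 4 0 -0.1; 3.5 9 0 -0.2; 5.5 14 0 -0.3; 6.9 17.5 0 -0.326; 6.9 17.5 0 -0.326; 6.9 17.5 0 -0.326; 6.9 17.5 2 -0.326; 6.9 17.5 4 -0.326; 6.9 17.5 4 -0.326; 6.9 17.5 4 -0.326'
python3 - <<'E'
from h import *
go(.6698,.1237,.018,83.3)
for c in ['top']:
    im=eyes.get_image(c); save(im,'t2.png'); W=pts(im)
    cv2.imwrite('pics/t2c.png',cv2.resize(im['img'][140:300,150:360,::-1],None,fx=3.5,fy=3.5))
    for l in ['turner']:
        for s in silhouettes(im,l)[:1]:
            Q=W[s['region']]; Q=Q[~np.isnan(Q[:,0])];Q=Q[(Q[:,2]>.045)&(Q[:,2]<.075)]
            r=cv2.minAreaRect(Q[:,:2].astype(np.float32)*1000); print(c,l,s['p'],len(Q),r)
E
```

```text
time_s: 6.45
eef_pos: [0.6681, 0.124, 0.0557]
ee_rot: [-0.0, 0.747, 0.665, -0.001]
ft_force: [0.3, -0.9, 0.4]
opening: 0.285
grasp_force: 49.5
row [-0.01  0.18  3.77] 0.001 yaw now 83.3 tilt [-0.002 -0.    -1.   ] q7 -0.68 F [ 0.3 -0.9  0.4] t 6.45 op 0.28505781921222606 49.450984597206116
top turner 0.73 589 ((678.7149047851562, 195.28785705566406), (101.33055877685547, 48.557655334472656), 83.27469635009766)
```

View pics/t2c.png

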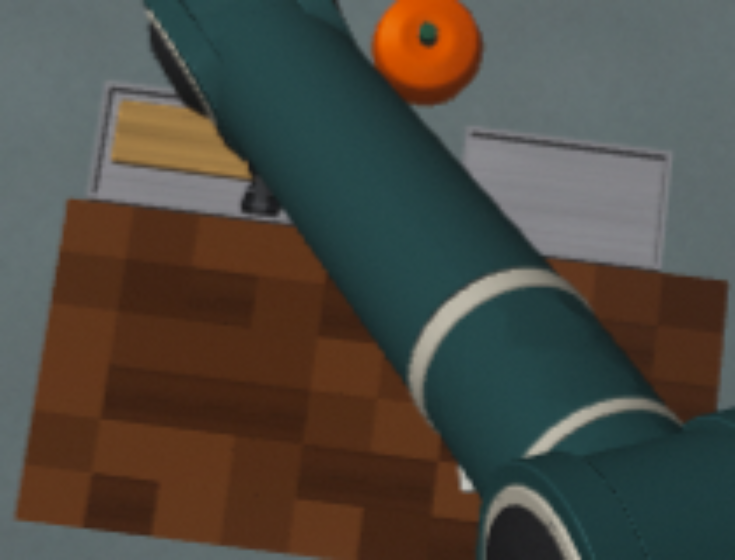

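The head is above the long tray (crop cols 112–250, rows 100–178). Allowing for parallax it is centred, so I'll lower and release.

```bash
python3 -m handwheel '0 0.1 1 0; 0 0.1 2 0; 0 0.1 3 0; 0 0.1 3.4 0; 0 0.1 3.7 0; 0 0.1 3.7 0; 0 0.1 3.7 0'; python3 -m handwheel '0 0 0 0; 0 0 0 0;0 0 0 0;0 0 0 0' 0.45
```

```text
time_s: 7.25
eef_pos: [0.6704, 0.1238, 0.0194]
ee_rot: [0.0, 0.747, 0.665, 0.0]
ft_force: [0.7, 0.0, -0.6]
opening: 0.288
grasp_force: 49.5
time_s: 7.65
eef_pos: [0.6704, 0.1237, 0.0195]
ee_rot: [0.0, 0.747, 0.665, 0.0]
ft_force: [0.4, -1.0, 0.2]
opening: 0.451
grasp_force: 0.0
```

```bash
python3 -m handwheel '0 0 -3 0; 0 0 -7 0; 0 0 -12 0; 0 0 -12 0;0 0 -12 0'; python3 -c "
from h import *
go(.434,-.042,.14,103)"
```

```text
time_s: 8.15
eef_pos: [0.6712, 0.1239, 0.1413]
ee_rot: [0.001, 0.747, 0.664, 0.001]
ft_force: [0.5, -0.4, -1.2]
opening: 0.453
grasp_force: 0.0
row [-19.25 -21.61   0.04] -0.344 yaw now 83.3 tilt [ 0.004  0.    -1.   ] q7 -0.64 F [ 0.5 -0.4 -1.2] t 8.15 op 0.4532968741155166 0.0
```

```bash
python3 -m handwheel '-19.2 -21.6 0 -0.344;-19.2 -21.6 0 -0.344;-19.2 -21.6 0 -0.344;-19.2 -21.6 0 -0.344;-19.2 -21.6 0 -0.344;-19.2 -21.6 0 -0.344;-19.2 -21.6 0 -0.344;-19.2 -21.6 0 -0.344;-19.2 -21.6 0 -0.344;-19.2 -21.6 0 -0.344' 0.7
python3 - <<'E'
from h import *
go(.434,-.042,.037,103)
for c in ['wrist','top']:
    im=eyes.get_image(c); save(im,c+'3.png'); W=pts(im)
    for l in ['scraper','turner']:
      for s in silhouettes(im,l)[:1]:
        Q=W[s['region']]; Q=Q[~np.isnan(Q[:,0])]; print(c,l,s['p'],len(Q),np.median(Q[:,2]))
        if l=='scraper': Q=Q[(Q[:,2]>.034)&(Q[:,2]<.045)]
        if len(Q)>50: print(cv2.minAreaRect(Q[:,:2].astype(np.float32)*1000))
        if c=='wrist' and l=='scraper':
            d=np.array([np.cos(np.radians(103)),np.sin(np.radians(103))]);t=Q[:,:2]@d;n=Q[:,:2]@[-d[1],d[0]]
            for lo in np.arange(t.min(),t.max(),.01):
                m=(t>=lo)&(t<lo+.01); print(np.round(lo*1000),m.sum(),np.round(1000*np.percentile(n[m],[2,98]),1))
E
```

```text
time_s: 9.15
eef_pos: [0.4342, -0.0407, 0.1391]
ee_rot: [-0.0, 0.622, 0.783, 0.0]
ft_force: [0.5, 0.2, 0.2]
opening: 0.7
grasp_force: 0.0
row [-0.13 -0.05 10.21] 0.002 yaw now 103.1 tilt [ 0.     0.001 -1.   ] q7 -0.07 F [0.5 0.2 0.2] t 9.15 op 0.6997726563939551 0.0
wrist scraper 0.63 5400 0.037678034619903183
((439.3113098144531, -69.04170227050781), (46.18582534790039, 114.32714080810547), 8.550444602966309)
-223.0 403 [-430.3 -387. ]
-213.0 493 [-430.9 -387.2]
-203.0 499 [-431.6 -388.2]
-193.0 526 [-433.  -388.8]
-183.0 554 [-433.6 -389.7]
-173.0 576 [-434.2 -390.2]
-163.0 613 [-434.8 -391.1]
-153.0 383 [-425.5 -393. ]
-143.0 336 [-425.3 -403.2]
-133.0 343 [-426.7 -404.1]
-123.0 371 [-427.3 -404.5]
-113.0 165 [-427.2 -405.3]
wrist turner 0.7 805 0.01623875698941457
((653.9055786132812, 74.61587524414062), (21.392105102539062, 49.51408386230469), 21.736778259277344)
top turner 0.59 1083 0.019188211074526063
((678.31201171875, 151.43695068359375), (194.20184326171875, 52.91745376586914), 83.591064453125)
```

View pics/wrist3.png

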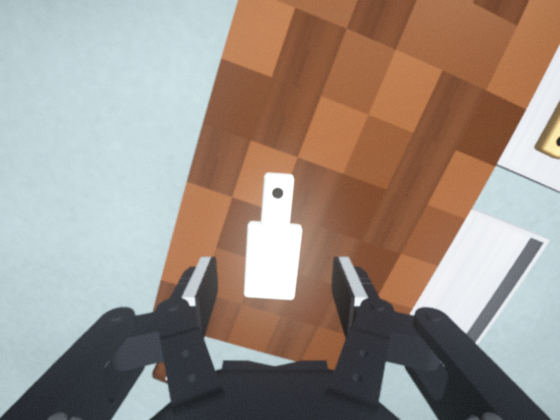

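Wrist view: the scraper handle (about col 277, rows 175–222) points away, with a refined heading of 98.6°. The turner already lies in its tray at upper right. I'll grip the handle.

```bash
python3 -m handwheel '0.1 0.1 4 0.078; 0.1 0.1 7 0.078; 0.1 0.1 9 0.078; 0.1 0.1 9.8 0.078; 0.1 0.1 10.2 0.078; 0.1 0.1 10.2 0.078; 0.1 0.1 10.2 0.078' 0.7; python3 -m handwheel '0 0 0 0;0 0 0 0;0 0 0 0;0 0 0 0;0 0 0 0;0 0 -1 0;0 0 -3 0;0 0 -6 0;0 0 -6 0;0 0 -6 0' 0.1 50
python3 - <<'E'
from h import *
im=eyes.get_image('wrist'); W=pts(im)
for l in ['scraper']:
  for s in silhouettes(im,l)[:1]:
    Q=W[s['region']]; Q=Q[~np.isnan(Q[:,0])]; Q=Q[(Q[:,2]>.07)&(Q[:,2]<.12)]; print(s['p'],len(Q),np.median(Q[:,2]))
    A=np.c_[Q[:,:2],np.ones(len(Q))]; print('plane',np.linalg.lstsq(A,Q[:,2],rcond=None)[0],cv2.minAreaRect(Q[:,:2].astype(np.float32)*1000))
im=eyes.get_image('top');W=pts(im)
for l in ['short_tray']:
  for s in silhouettes(im,l)[:1]:
    Q=W[s['region']]; Q=Q[~np.isnan(Q[:,0])]; print(s['p'],cv2.minAreaRect(Q[:,:2].astype(np.float32)*1000))
go(.6477,-.0602,.097,83.3)
E
```

```text
time_s: 10.15
eef_pos: [0.4347, -0.0406, 0.0381]
ee_rot: [0.001, 0.653, 0.758, 0.0]
ft_force: [0.2, 0.4, 0.7]
opening: 0.698
grasp_force: 0.0
time_s: 11.15
eef_pos: [0.4343, -0.041, 0.098]
ee_rot: [0.001, 0.653, 0.758, 0.0]
ft_force: [0.4, -0.4, 0.2]
opening: 0.265
grasp_force: 49.2
0.72 7272 0.09761907888713738
plane [-0.00176374 -0.01262064  0.0975406 ] ((435.4234924316406, -56.29694366455078), (35.3515739440918, 88.12940979003906), 9.322135925292969)
0.89 ((643.0634155273438, -91.28711700439453), (161.2906036376953, 96.13471221923828), 83.51471710205078)
row [-5.13 20.91 -0.08] 0.266 yaw now 98.5 tilt [-0.002  0.    -1.   ] q7 -0.23 F [ 0.2 -0.  -1.2] t 11.35 op 0.2641389309087264 49.230337142944336
```

```bash
python3 -m handwheel '-1 4.5 0 0.05; -2.2 9 0 0.12; -3.5 14 0 0.2; -4.7 18.5 0 0.266; -5.3 20.9 0 0.266; -5.3 20.9 0 0.266; -5.3 20.9 0 0.266; -5.3 20.9 2 0.266; -5.3 20.9 4 0.266; -5.3 20.9 4 0.266; -5.3 20.9 4 0.266'
python3 - <<'E'
from h import *
im=eyes.get_image('scene')
cv2.imwrite('pics/s4.png',cv2.resize(im['img'][120:320,150:420,::-1],None,fx=2.9,fy=2.9))
go(.6483,-.0619,.019,83.3)
E
```

```text
time_s: 12.45
eef_pos: [0.6474, -0.0618, 0.0571]
ee_rot: [-0.001, 0.747, 0.665, -0.001]
ft_force: [0.4, -0.2, 0.6]
opening: 0.265
grasp_force: 49.2
row [-0.02  0.    3.89] 0.0 yaw now 83.3 tilt [ 0.  0. -1.] q7 -0.42 F [ 0.3 -0.3 -0.8] t 12.5 op 0.26404023899909745 49.2495059967041
```

View pics/s4.png

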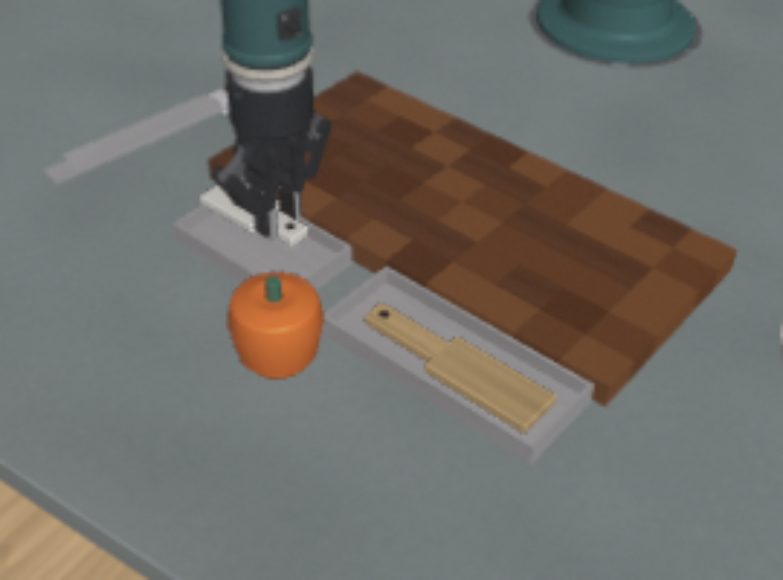

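The turner lies flat in the long tray (about (460,370) in the crop). The scraper is above the short tray ((255,215)), clear of the pepper, so I'll lower it, release and retreat.

```bash
python3 -m handwheel '0 0 1 0; 0 0 2 0; 0 0 3 0; 0 0 3.4 0; 0 0 3.8 0; 0 0 3.8 0; 0 0 3.8 0'; python3 -m handwheel '0 0 0 0;0 0 0 0;0 0 0 0;0 0 0 0;0 0 -3 0;0 0 -7 0;0 0 -12 0;-4 -6 -17 0;-4 -20 -17 0;-4 -30 -17 0;-4 -30 -17 0;-4 -30 -17 0;-4 -30 -17 0;-4 -30 -17 0' 0.45
python3 - <<'E'
from h import *
im=eyes.get_image('top'); W=pts(im)
cv2.imwrite('pics/t5.png',cv2.resize(im['img'][130:320,150:360,::-1],None,fx=3,fy=3))
for l in ['turner','scraper','long_tray','short_tray']:
  for s in silhouettes(im,l)[:1]:
    Q=W[s['region']]; Q=Q[~np.isnan(Q[:,0])]; print(l,s['p'],np.percentile(Q[:,2],[10,50,90]),cv2.minAreaRect(Q[:,:2].astype(np.float32)*1000))
E
```

```text
time_s: 13.2
eef_pos: [0.6487, -0.0619, 0.0194]
ee_rot: [0.0, 0.747, 0.665, 0.0]
ft_force: [-0.5, 0.6, 0.4]
opening: 0.262
grasp_force: 49.2
time_s: 14.6
eef_pos: [0.341, -0.0666, 0.1887]
ee_rot: [-0.0, 0.747, 0.664, -0.002]
ft_force: [-0.3, -1.0, -0.1]
opening: 0.45
grasp_force: 0.0
turner 0.63 [0.01531211 0.01893683 0.02276517] ((677.7191772460938, 150.8272705078125), (189.76524353027344, 52.31294250488281), 83.8068618774414)
scraper 0.93 [0.01409631 0.01861005 0.0221803 ] ((651.0158081054688, -90.53459930419922), (114.2258071899414, 52.05934143066406), 84.41596984863281)
long_tray 0.55 [0.00424166 0.00854804 0.02309783] ((675.1882934570312, 147.74781799316406), (234.88258361816406, 99.82701873779297), 83.54145050048828)
short_tray 0.59 [0.00429941 0.00843768 0.0234491 ] ((644.336669921875, -89.63610076904297), (158.40872192382812, 94.75697326660156), 84.45964813232422)
```

View pics/t5.png

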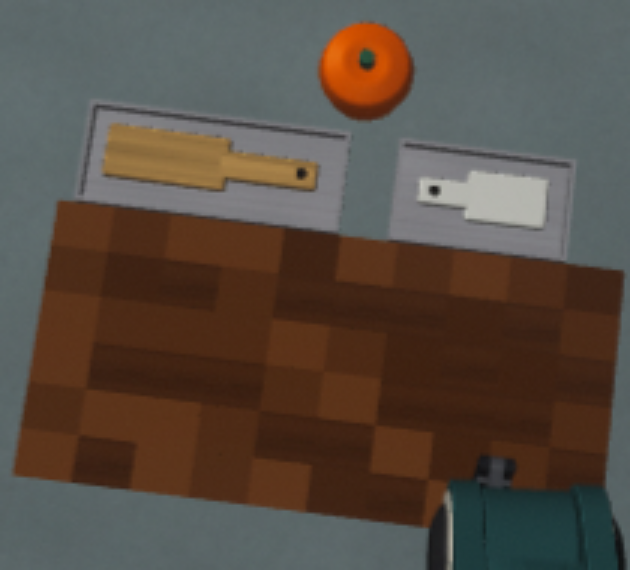

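Turner (crop (210,160)) and scraper (crop (485,198)) both lie flat and centred in their trays, tops at about 18–19 mm. The arm is clear of everything.

```bash
python3 -c "
from cell import bot
print(bot.finish_job())"
```

```text
the job is handed in; nothing more can be done
None
```

I put the turner in the long tray and the scraper in the short tray, both flat and near centre in the last picture, and handed the job in at about 15 s; no verdict came back.

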